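# Slide the sauce bottle home into its bay

## Task

Gently push the tall green-capped sauce bottle along the worktop into the free bay of the wooden bottle rack, the bay marked by the cork disc, until it stands right up against the rack's back board. Push it low on its body so that it slides upright without tipping; do not grip, lift or knock it, and leave the oil bottle in the other bay and everything else standing about where it is. Then let go and move clear.

Things in the scene. Friction and masses are not known exactly. Their poses are not given: they have to be found in the camera images.
- sauce_bottle: The tall round glass bottle with white sauce and a green cap, loose, 245 mm tall, body 58 mm in diameter up to about 130 mm, narrower above; about 0.4 to 0.75 kg. Origin: centre of its underside; z points up the bottle. It slides on the worktop (friction coefficient about 0.5 to 0.7), and tips if pushed high up.
- cork_disc: Flat cork-coloured disc, 78 mm across, practically flush with the worktop (no step, cannot be moved), in the free bay of the rack. Origin: its centre, the very spot where the sauce bottle's centre is when the bottle touches the back board midway between the bay's cheeks (1 mm of slack). Its axes are those of the rack: +y points into the bay (to the back board), -y out of the open mouth, x across the bay. The free bay can be either of the two.
- rack: Low wooden bottle rack fixed to the worktop, 214 mm long (x) with two bays side by side, open on the -y side. Origin: on the worktop, half-way between the centres of the two bays, which lie at x = -50 and +50 mm, y = 0. Back board 40 mm high, its inner face at y = +30 mm. Three cheeks 14 mm thick and 30 mm high at x = -100, 0 and +100 mm, from the back board out to y = -22 mm with rounded noses; each bay is 86 mm wide inside.
- oil_bottle: Tall square glass oil bottle with a yellow cap, 62 x 63 x 264 mm, 0.65 kg, loose, standing in the other bay of the rack; leave it. Origin: centre of its underside.
- spice_jar: Small spice jar with a red cap, 45 x 45 x 106 mm, loose, under the wall shelf beyond the work; leave it. Origin: centre of its underside. Beyond the work, from about x = 0.58 m on in the world, a wall shelf with jars hangs about 0.5 m above the worktop: keep wrist and forearm clear of it.
- salt_shaker: Small glass salt shaker with a grey top, 44 x 44 x 90 mm, loose, under the wall shelf beyond the work; leave it. Origin: centre of its underside.
- tin: Small food tin, 57 mm in diameter, 72 mm tall, loose, under the wall shelf beyond the work; leave it. Origin: centre of its underside.

How it is judged:
At the end, for the whole second after the job is handed in: The sauce bottle stands upright (within 0.05 rad) and at rest on the worktop in the free bay, within 10 mm of touching the back board and its centre within 18 mm of the cork disc's centre (y of sauce_bottle in the frame of cork_disc above -0.01 m and horizontal distance between sauce_bottle and cork_disc below 0.018 m and angle between sauce_bottle's own z axis and vertical below 0.05 rad and height (world z) of sauce_bottle below 0.005 m and linear speed of sauce_bottle below 0.02 m/s).
It fails at once if the sauce bottle is tipped by more than 0.25 rad, or knocked (faster than 0.5 m/s) (angle between sauce_bottle's own z axis and vertical above 0.25 rad or linear speed of sauce_bottle above 0.5 m/s).
It fails at once if the sauce bottle is lifted (its underside more than 10 mm up) (height (world z) of sauce_bottle above 0.01 m).
It fails at once if the sauce bottle is gripped or shoved hard (fingers press on it with more than 30 N) (contact force between the fingers and sauce_bottle above 30 N).
It fails at once if the oil bottle is moved by more than 15 mm or tipped (distance of oil_bottle from where it was at the start of the episode above 0.015 m or angle between oil_bottle's own z axis and vertical above 0.25 rad).
It fails at once if the spice jar, salt shaker or tin is moved by more than 20 mm (distance of any of spice_jar, salt_shaker, tin from where it was at the start of the episode above 0.02 m).
It also fails if it takes over 54 s, if anything falls off the work surface, if the arm or the gripper's body presses on something with over 40 N, if the wrist force passes 120 N, or if a joint passes its speed limit or range.

## Robot

A 6-joint arm with a two-finger parallel gripper is mounted at the origin on a cart in front of the work surface, level with it; the furniture and walls round the work are solid. World frame = base frame: x ahead of the robot, y to its left, z up, the work surface at z = 0. Lengths are in m, angles in rad, forces in N, time in s.
With the tool pointing down it reaches from about 0.375 to 0.925 m from the base axis. Payload 5.7 kg.
Tool frame: the origin (TCP) lies at the very end of the fingers, on their centre line; the grasp point (between the pads) lies 19 mm behind it; z points along the fingers, y is the line along which they close (so a half turn about z gives the same grasp; the last joint's range is limited). The gripper opens to 88 mm and grips with 3 to 60 N. Pads are 20 mm wide; open, the fingers measure 115 mm over their backs; the gripper's body (75 mm by 178 mm) begins 61 mm behind the grasp point.
Start: joints at [-1.271, 0.359, 1.51, -0, 1.272, -0.115], TCP at [0.242, -0.549, 0.223] pointing down, gripper open.
Joint ranges: [-2.97, 2.97], [-1.01, 2.36], [0.21, 2.38], [-0.96, 4.11], [0.2, 2.71], [-2.98, 2.98]. Speed limits (rad/s): [2.39, 2.39, 3.14, 3.14, 3.14, 3.14].

## Interface

Orientations are given as a 3x3 rotation matrix whose columns are the frame's x, y, z axes.
In Python, from bench import bot, viewer, job gives the robot as it stands.
- The arm moves only by the tool arm_command, never from a script. Its argument "plan" is a list that holds one entry, the list of rows, each a list of 4 numbers: the shift along the tool's x, y, z in cm, then the turn about the tool's z in degrees. In form: [[[dx, dy, dz, spin], ...]]. A call has 1 to 20 rows; each row shifts and turns the commanded pose from where the row before left it, along the tool's axes as they then stand; what a row does not reach is not made up. A row lasts 1/10 s, in which the tool goes at most 50 mm and 8.59 degrees, less where a joint would pass 70% of its speed; a pose out of reach is approached as far as the arm can. A call with a gripper value outside its range is refused whole. "jaw" is the gripper command: -1 is fully open, 1 is shut, values between are in proportion, set as the call begins (left out, the last holds). The fingers move at their own pace and stop on an object; "grip_force" is the grip in N (left out, the last holds). Time passes only in rows, so rows that do not move let the fingers close. It gives the time, the measured TCP pose, the force, the opening and the grip force at its end, in the units of the state.
- bot.observe(): the state, without advancing time (a new reading comes with each control period).
- viewer.get_image(name): name is "scene" or "side" or "wrist"; returns a dict with "pixels" (420x560x3 uint8, red, green, blue), "z_map" (420x560 float32, m along the optical axis (not along the pixel's ray), 0 where there is no reading), "fx", "fy", "cx", "cy" (pixels), "world_to_cam" (4x4, takes a point from world to camera coordinates); the wrist camera has in their place "T_tool_cam" (4x4, takes a point from camera to tool coordinates, whose origin is the TCP and whose axes are the flange's). Camera axes: x right, y down, z forward; pixel columns grow to the right and rows downward; lengths in m; the calibration is good to about 2 mm. A picture is of the moment at which its call begins: read the wrist's pose just before it.
- job.finish_job(): hands the job in; it is judged then, once.
The state is a dict: "time_s": time; "joint_pos": joint angles; "qd": joint speeds; "joint_efforts": joint torques, N m; "ee_pos": TCP position; "orientation": TCP orientation; "force": force on the tool from outside, world axes, zero at the start; "wrist_torque": the same for the moment, N m; "grip_width": finger opening in m; "grasp_force": force on a finger pad.
Only numpy, scipy, OpenCV 4.12 (cv2) and the standard library are available. Lean on these libraries where they do the work, as an engineer would, in place of code of your own. Each camera call takes 0.05 s, during which the arm holds its last target. There are 200 camera calls.

## Working session

There is one attempt and no reset: what is moved stays moved. The work goes in short steps, Python scripts to look and compute and a tool call to move; the robot and the scene stay as the last step left them, time stands still between calls to the robot, and variables do not carry over. Pictures are saved under pics/ and viewed, at most 10 in all, crops included, and the job is handed in when it is done.

Besides the shell and the picture viewer there is one more tool, called after "Emit:" as name(argument=value, ...), one argument or row to a line, values as JSON. arm_command: Moves the arm, as the interface text tells. Its arguments: {"type":"object","properties":{"plan":{"type":"array","items":{"type":"array","items":{"type":"array","items":{"type":"number"}}}},"jaw":{"type":"number"},"grip_force":{"type":"number"}},"required":["plan"]}

```bash
mkdir -p pics; cat > h.py <<'E'
import numpy as np, cv2
from bench import bot, viewer, job
def grab(n):
    s=bot.observe(); d=viewer.get_image(n)
    if n=='wrist':
        T=np.eye(4);T[:3,:3]=np.array(s['orientation']);T[:3,3]=s['ee_pos'];M=T@np.array(d['T_tool_cam'])
    else: M=np.linalg.inv(d['world_to_cam'])
    z=d['z_map'];v,u=np.indices(z.shape)
    P=np.stack([(u-d['cx'])/d['fx']*z,(v-d['cy'])/d['fy']*z,z,np.ones_like(z)],-1)@M.T
    P=P[...,:3];P[z<=0]=np.nan
    return d['pixels'],P,M
E
python3 - <<'E'
from h import *
s=bot.observe();print(s)
for n in ['scene','side']:
    p,P,M=grab(n);np.savez('pics/'+n+'.npz',p=p,P=P);cv2.imwrite(f'pics/{n}0.png',p[...,::-1]);print(n,M.round(3))
E
```

```text
{'time_s': 0.0, 'joint_pos': array([-1.27111198e+00,  3.59523765e-01,  1.51143884e+00, -2.36084200e-05,
        1.27250828e+00, -1.15082192e-01]), 'qd': array([ 0.00068426, -0.00170986,  0.00179879,  0.00053585, -0.00119558,
        0.00014504]), 'joint_efforts': array([-2.02555675e-04, -5.15369833e+01, -2.70727998e+01,  6.71486836e-02,
        3.49170249e-02, -1.56717783e-04]), 'ee_pos': array([ 0.24157149, -0.54845178,  0.221796  ]), 'orientation': array([[ 9.15207676e-01,  4.02982107e-01, -5.76047611e-04],
       [ 4.02982472e-01, -9.15205950e-01,  1.78785160e-03],
       [ 1.93270003e-04, -1.86839260e-03, -9.99998236e-01]]), 'force': array([ 0.24141134,  0.11216539, -0.15973518]), 'wrist_torque': array([ 0.01988336, -0.03085143, -0.06322065]), 'grasp_force': 0.0, 'grip_width': 0.08802167827190435}
scene [[-0.771 -0.332  0.543  0.011]
 [-0.637  0.379 -0.672  0.693]
 [ 0.018 -0.864 -0.504  0.526]
 [ 0.     0.     0.     1.   ]]
side [[ 0.999 -0.036  0.009  0.55 ]
 [-0.03  -0.648  0.761 -0.945]
 [-0.022 -0.761 -0.649  0.85 ]
 [ 0.     0.     0.     1.   ]]
```

View pics/scene0.png

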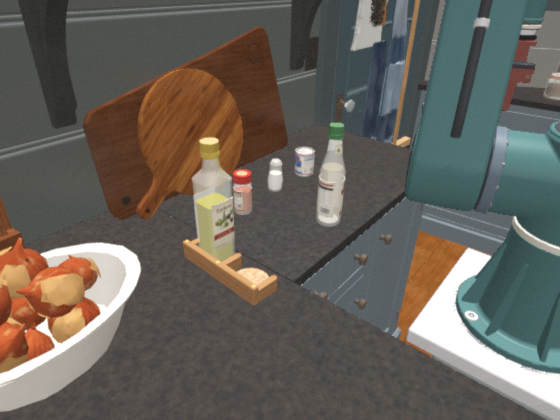

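View pics/side0.png

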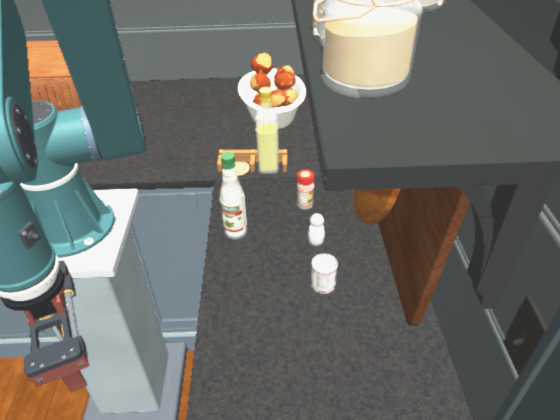

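The scene view shows the sauce bottle at (330,195), the oil bottle at (213,210) in the far bay, and the cork at (252,275) in the near bay. In the side view the sauce bottle is at (233,210), the cork at (239,168), and the shelf hangs at upper right. Next I'll measure positions.

```bash
python3 - <<'E'
from h import *
def circ(q):
    A=np.c_[2*q,np.ones(len(q))];s=np.linalg.lstsq(A,(q**2).sum(1),rcond=None)[0];return s[:2],np.sqrt(s[2]+s[:2]@s[:2])
for n,(u0,u1,v0,v1),(a,b,c,d) in [('scene',(310,352,120,230),(180,280,235,300)),('side',(212,252,150,242),(214,292,145,176))]:
    f=np.load(f'pics/{n}.npz');p,P=f['p'],f['P']
    Q=P[v0:v1,u0:u1].reshape(-1,3)
    for lo,hi in [(.01,.05),(.05,.09),(.09,.125)]:
        q=Q[(Q[:,2]>lo)&(Q[:,2]<hi)][:,:2]; m=np.median(q,0); q=q[np.linalg.norm(q-m,axis=1)<.05]
        print(n,lo,len(q),circ(q))
    q=Q[(Q[:,2]>.2)&(Q[:,2]<.26)];print('cap',np.median(q,0),q.max(0))
    R=P[c:d,a:b].reshape(-1,3);C=p[c:d,a:b].reshape(-1,3).astype(np.uint8)
    hsv=cv2.cvtColor(C[None],cv2.COLOR_RGB2HSV)[0]
    k=(abs(R[:,2])<.006)&(hsv[:,1]>60)&(hsv[:,2]>110)
    q=R[k];print('cork',len(q),q.mean(0),np.median(q,0),q.min(0),q.max(0))
    if len(q)>20: print('  minAreaRect/enclosing',cv2.minEnclosingCircle(q[:,:2].astype(np.float32)))
    k=(R[:,2]>.012)&(R[:,2]<.043)&(hsv[:,1]>80)&(hsv[:,2]>90)
    q=R[k].astype(np.float32);print('rack',len(q),cv2.minAreaRect(q[:,:2]),cv2.boxPoints(cv2.minAreaRect(q[:,:2])).round(3).tolist())
    k=(R[:,2]>.036)&(R[:,2]<.043)&(hsv[:,1]>80)
    q=R[k].astype(np.float32);print('board top',cv2.minAreaRect(q[:,:2]),cv2.boxPoints(cv2.minAreaRect(q[:,:2])).round(3).tolist())
    k=(R[:,2]>.026)&(R[:,2]<.0335)&(hsv[:,1]>80)
    q=R[k];print('top30 z',len(q)); np.save(f'pics/{n}_t.npy',q)
p=np.load('pics/scene.npz')['p'];q=np.load('pics/side.npz')['p']
a=cv2.resize(p[110:310,170:370],(400,400),interpolation=2);b=cv2.resize(q[130:250,190:310],(400,400),interpolation=2)
cv2.imwrite('pics/c.png',np.hstack([a,b])[...,::-1])
E
```

```text
scene 0.01 356 (array([ 0.44898407, -0.04595655]), np.float64(0.028623160327172173))
scene 0.05 377 (array([ 0.44932105, -0.04591562]), np.float64(0.029002193619221128))
scene 0.09 364 (array([ 0.44931901, -0.04613187]), np.float64(0.029069484596944757))
cap [ 0.44248848 -0.03554788  0.22831055] [ 0.46401425 -0.02732048  0.24728636]
cork 471 [0.46036811 0.23193866 0.00270958] [0.44936097 0.22882187 0.00266105] [ 0.38371173  0.18686421 -0.00189581] [0.652248   0.2899248  0.00595057]
  minAreaRect/enclosing ((0.5179446935653687, 0.24272462725639343), 0.13485799729824066)Traceback (most recent call last):
  File "<stdin>", line 17, in <module>
cv2.error: OpenCV(4.12.0) /io/opencv/modules/imgproc/src/convhull.cpp:143: error: (-215:Assertion failed) total >= 0 && (depth == CV_32F || depth == CV_32S) in function 'convexHull'
```

```bash
python3 - <<'E'
from h import *
def circ(q):
    A=np.c_[2*q,np.ones(len(q))];s=np.linalg.lstsq(A,(q**2).sum(1),rcond=None)[0];return s[:2].round(4),np.sqrt(s[2]+s[:2]@s[:2]).round(4)
for n,(u0,u1,v0,v1),(a,b,c,d) in [('scene',(310,352,120,230),(180,280,235,300)),('side',(212,252,150,242),(214,292,145,176))]:
    f=np.load(f'pics/{n}.npz');p,P=f['p'],f['P']
    Q=P[v0:v1,u0:u1].reshape(-1,3)
    for lo,hi in [(.01,.05),(.05,.09),(.09,.125)]:
        q=Q[(Q[:,2]>lo)&(Q[:,2]<hi)][:,:2]; m=np.median(q,0); q=q[np.linalg.norm(q-m,axis=1)<.05]
        print(n,lo,len(q),circ(q))
    R=P[c:d,a:b].reshape(-1,3);C=p[c:d,a:b].reshape(-1,3)
    hsv=cv2.cvtColor(np.ascontiguousarray(C[None]),cv2.COLOR_RGB2HSV)[0]
    w=(hsv[:,1]>80)&(hsv[:,2]>80)
    for nm,lo,hi in [('all',.012,.043),('board',.034,.043)]:
        q=np.ascontiguousarray(R[w&(R[:,2]>lo)&(R[:,2]<hi)][:,:2],dtype=np.float32)
        if len(q)>5: print(nm,len(q),cv2.boxPoints(cv2.minAreaRect(q)).round(3).tolist(), cv2.fitLine(q,cv2.DIST_HUBER,0,.01,.01).ravel())
    k=(abs(R[:,2])<.006)&(hsv[:,1]>60)&(hsv[:,2]>110)
    print('cork',k.sum(),np.median(R[k],0),np.percentile(R[k],[5,95],axis=0).round(3).tolist())
# top-down map 1 mm/px of rack region
W=np.zeros((400,400,3),np.uint8);H=np.zeros((400,400,3),np.uint8)
for n in ['scene','side']:
    f=np.load(f'pics/{n}.npz');p,P=f['p'].reshape(-1,3),f['P'].reshape(-1,3)
    k=(P[:,2]>-.01)&(P[:,2]<.045);x=((P[k,0]-.3)*1600);y=((P[k,1]-.1)*1600)
    for i,j,c,z in zip(np.nan_to_num(x),np.nan_to_num(y),p[k],P[k,2]):
        if 0<=i<400 and 0<=j<400:
            cv2.circle(W if n=='scene' else H,(int(i),399-int(j)),3,c.tolist(),-1)
cv2.imwrite('pics/map.png',np.hstack([W,H])[...,::-1])
E
```

```text
scene 0.01 356 (array([ 0.449, -0.046]), np.float64(0.0286))
scene 0.05 377 (array([ 0.4493, -0.0459]), np.float64(0.029))
scene 0.09 364 (array([ 0.4493, -0.0461]), np.float64(0.0291))
all 1910 [[0.38100001215934753, 0.2240000069141388], [0.5960000157356262, 0.20999999344348907], [0.6010000109672546, 0.27900001406669617], [0.38499999046325684, 0.2939999997615814]] [0.9998895  0.01486446 0.4677295  0.27681145]
board 726 [[0.38199999928474426, 0.23100000619888306], [0.5950000286102295, 0.21699999272823334], [0.5989999771118164, 0.27900001406669617], [0.3869999945163727, 0.2939999997615814]] [ 0.99658066 -0.08262541  0.5251326   0.27697745]
cork 471 [0.44936097 0.22882187 0.00266105] [[0.413, 0.204, 0.001], [0.584, 0.285, 0.005]]
side 0.01 33 (array([0.4524, 0.2344]), np.float64(0.0363))
side 0.05 273 (array([ 0.4492, -0.0483]), np.float64(0.0282))
side 0.09 275 (array([ 0.4491, -0.048 ]), np.float64(0.0282))
all 553 [[0.38100001215934753, 0.2150000035762787], [0.5950000286102295, 0.19599999487400055], [0.6019999980926514, 0.2770000100135803], [0.3880000114440918, 0.29600000381469727]] [ 0.9748027  -0.22306901  0.5070803   0.25851178]
board 177 [[0.38199999928474426, 0.2160000056028366], [0.593999981880188, 0.1979999989271164], [0.6010000109672546, 0.2770000100135803], [0.3889999985694885, 0.29499998688697815]] [ 0.9964336  -0.08438063  0.44369987  0.27681336]
cork 192 [ 0.4688574   0.27119176 -0.00073449] [[0.377, 0.211, -0.005], [0.589, 0.353, 0.005]]
```

View pics/map.png

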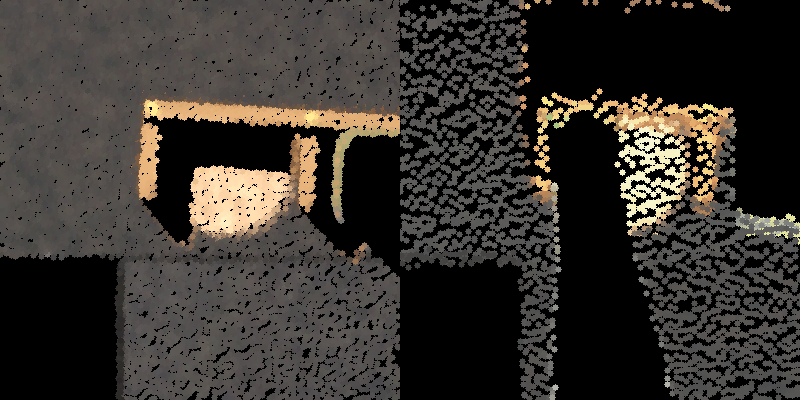

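The map gives the rack yaw as about -4.5° and the free bay centre as about (0.444, 0.243). The bottle is at (0.449, -0.047). Before planning I need the gripper's true depth profile, because its body could touch the tall bottle before the fingers do.

```bash
python3 - <<'E'
from h import *
s=bot.observe();R=np.array(s['orientation']);t=np.array(s['ee_pos'])
f=np.load('pics/side.npz');p,P=f['p'],f['P']
L=(P-t)@R
k=(np.abs(L[...,0])<.15)&(np.abs(L[...,1])<.15)&(L[...,2]<.02)&(L[...,2]>-.35)
q=L[k]
for a in np.arange(-.3,.02,.02):
    m=q[(q[:,2]>=a)&(q[:,2]<a+.02)]
    if len(m)>3: print(round(a,2),len(m),m.min(0)[:2].round(3),m.max(0)[:2].round(3))
w,_,M=grab('wrist'); print(np.linalg.inv(np.r_[np.c_[R,t],[[0,0,0,1]]])@M)
c=cv2.resize(p[230:400,0:130],None,fx=3,fy=3,interpolation=2)
o=np.zeros((510,790,3),np.uint8);o[:510,:390]=c;w2=cv2.resize(w,(400,300));o[:300,390:]=w2
cv2.imwrite('pics/g.png',o[...,::-1])
f=np.load('pics/scene.npz');P=f['P'];d=P.reshape(-1,3)
for z in np.arange(.12,.25,.01):
    m=d[(abs(d[:,2]-z)<.005)&(np.hypot(d[:,0]-.449,d[:,1]+.047)<.04)]
    if len(m)>3: print('bottle r',round(z,3),np.percentile(np.hypot(m[:,0]-.449,m[:,1]+.047),[20,50,80]).round(4))
E
```

```text
-0.3 688 [ 0.001 -0.005] [0.037 0.039]
-0.28 701 [-0.006 -0.007] [0.039 0.04 ]
-0.26 698 [-0.014 -0.007] [0.037 0.039]
-0.24 788 [-0.022 -0.003] [0.037 0.041]
-0.22 932 [-0.029 -0.014] [0.039 0.041]
-0.2 407 [-0.03  -0.003] [0.039 0.04 ]
-0.18 693 [-0.037 -0.033] [0.037 0.039]
-0.16 181 [-0.02   0.001] [0.032 0.019]
-0.14 2103 [-0.033 -0.088] [0.032 0.091]
-0.12 915 [-0.033 -0.089] [0.033 0.09 ]
-0.1 832 [-0.033 -0.079] [0.033 0.083]
-0.08 9 [-0.029  0.079] [0.029 0.08 ]
-0.06 59 [-0.011 -0.054] [0.011 0.057]
-0.04 178 [-0.012 -0.046] [0.011 0.056]
-0.02 175 [-0.012 -0.047] [0.011 0.055]
[[-6.67612182e-04 -9.68294610e-01 -2.49810133e-01  6.82537288e-02]
 [ 9.99999375e-01 -8.70597539e-04  7.02065755e-04 -4.18565784e-04]
 [-8.97290573e-04 -2.49809508e-01  9.68294586e-01 -1.61522342e-01]
 [ 0.00000000e+00  0.00000000e+00  0.00000000e+00  1.00000000e+00]]
bottle r 0.12 [0.0284 0.0293 0.0305]
bottle r 0.13 [0.0283 0.0291 0.0303]
bottle r 0.14 [0.0265 0.0281 0.0292]
bottle r 0.15 [0.0241 0.0253 0.0265]
bottle r 0.16 [0.0216 0.0227 0.024 ]
bottle r 0.17 [0.0188 0.0203 0.0213]
bottle r 0.18 [0.0164 0.0175 0.0185]
bottle r 0.19 [0.0147 0.0157 0.0165]
bottle r 0.2 [0.0139 0.0151 0.0164]
bottle r 0.21 [0.0127 0.0139 0.015 ]
bottle r 0.22 [0.015  0.0161 0.0166]
bottle r 0.23 [0.0152 0.0163 0.0175]
bottle r 0.24 [0.0154 0.0164 0.0177]
```

View pics/g.png

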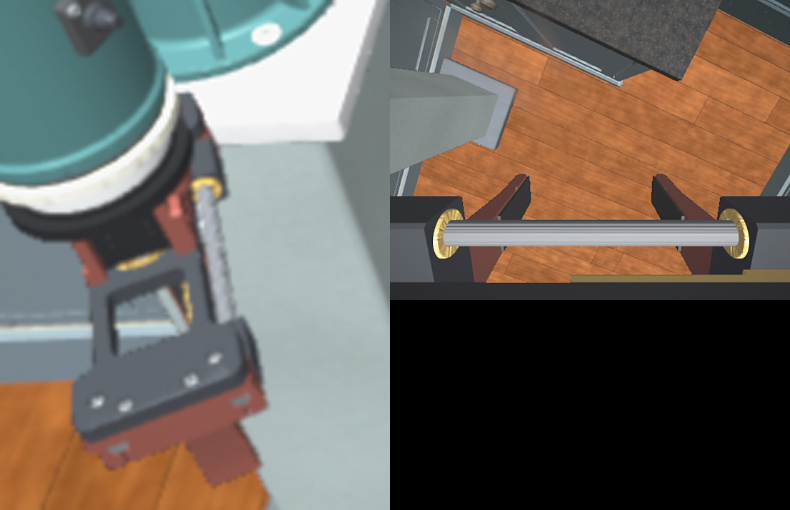

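The crop shows the gripper as a frame with rods at about x=±33 mm, 80–145 mm above the tip, and the fingers only ±11 mm deep. I'll slice the depth data to see which parts of the body are solid near the centre.

```bash
python3 - <<'E'
from h import *
s=bot.observe();R=np.array(s['orientation']);t=np.array(s['ee_pos'])
a=(np.load('pics/side.npz')['P']-t)@R
_,P,_=grab('wrist');b=(P-t)@R
_,P2,_=grab('scene');c=(P2-t)@R
for nm,q in [('side',a.reshape(-1,3)),('wrist',b.reshape(-1,3)),('scene',c.reshape(-1,3))]:
    for lo in np.arange(-.15,0.0,.01):
        m=q[(q[:,2]>=lo)&(q[:,2]<lo+.01)&(abs(q[:,0])<.06)&(abs(q[:,1])<.1)]
        if len(m)<4: continue
        H,_,_=np.histogram2d(m[:,0],m[:,1],bins=[np.arange(-.04,.041,.01),np.arange(-.1,.101,.02)])
        print(nm,round(lo,2)); print('\n'.join(''.join('.' if v==0 else '#' for v in r) for r in H))
E
```

```text
side -0.15
..........
.....#....
.....#....
.....#....
.....#....
.....#....
.....#....
..........
side -0.14
..........
.....#....
.....#....
.....#....
.....#....
.....#....
....##....
..........
side -0.13
........##
.....#####
.....#####
.....#####
.....#####
.....#####
##..######
##......##
side -0.12
........##
.......###
....####.#
.....##.##
.....##.##
.....#####
.#.#######
##......##
side -0.11
.........#
.........#
......#..#
.........#
.........#
.........#
.##....#.#
###....###
side -0.1
........##
.....##.##
........##
........##
........##
..#.....##
.######.##
.##....###
side -0.09
........##
........##
........##
........##
........##
..#.....##
..#.....##
.##....###
side -0.08
........#.
........##
.........#
.........#
........#.
........#.
.........#
..........
side -0.05
..........
..........
.......#..
.......#..
..#....#..
..#....#..
..........
..........
side -0.04
..........
..........
..#....#..
..#....#..
..#....#..
.......#..
..........
..........
side -0.03
..........
..........
..#....#..
..#....#..
..#....#..
.......#..
..........
..........
side -0.02
.
[... 2183 characters left out ...]

scene -0.07
..........
..........
..#.......
..#.......
.##.......
..........
..........
..........
scene -0.06
..........
..........
..#.......
.##.......
..#.......
..........
..........
..........
scene -0.05
..........
..........
..#.......
..#.......
..#.......
..........
..........
..........
scene -0.04
..........
..........
..#.......
..#.......
..#.......
..........
..........
..........
scene -0.03
..........
..........
..#.......
..#.......
..#.......
..........
..........
..........
scene -0.02
..........
..........
..#.......
..#.......
..#.......
..........
..........
..........
scene -0.01
..........
..........
..#.......
..#.......
..#.......
..........
..........
..........
```

Measured against the bottle, the gripper body reaches about 20 mm further forward than the fingers. With the tool straight down, the body would hit the tall bottle first. I'll check how the arm behaves at its inner reach limit, in free space well away from everything, and see whether the tool tilts there.

Emit:
arm_command(
  plan=[
    [[0, -4, 0, 0], [0, -4, 0, 0], [0, -4, 0, 0], [0, -4, 0, 0], [0, -4, 0, 0], [0, -3, 0, 0], [0, -2, 0, 0], [0, -2, 0, 0], [0, -2, 0, 0], [0, -2, 0, 0]],
  ],
)

```text
time_s: 1.25
ee_pos: [0.1165, -0.2646, 0.2227]
orientation: [[0.915, 0.403, -0.0], [0.403, -0.915, -0.0], [-0.0, 0.0, -1.0]]
force: [-0.1, -0.1, 0.8]
grip_width: 0.0878
grasp_force: 0.0
```

```bash
python3 - <<'E'
from h import *
s=bot.observe();print(s['time_s'],s['joint_pos'].round(3),s['ee_pos'].round(3),np.array(s['orientation']).round(3),np.hypot(*s['ee_pos'][:2]))
E
```

```text
1.25 [-1.396 -0.128  2.088 -0.     1.181 -0.24 ] [ 0.117 -0.265  0.223] [[ 0.915  0.403 -0.   ]
 [ 0.403 -0.915 -0.   ]
 [-0.     0.    -1.   ]] 0.2890846103778323
```

```bash
python3 - <<'E'
from h import *
p,P,_=grab('side');q=P.reshape(-1,3);q=q[~np.isnan(q[:,0])]
print('cols x from -.3 step .05; rows y from -.65; max z cm')
for y in np.arange(-.65,.05,.05):
    print(round(y,2),[ (int(100*m.max()) if len(m:=q[(abs(q[:,0]-x)<.025)&(abs(q[:,1]-y)<.025)][:,2]) else None) for x in np.arange(-.3,.6,.05)])
from scipy.optimize import least_squares
E
```

```text
cols x from -.3 step .05; rows y from -.65; max z cm
-0.65 [None, None, None, None, None, None, None, None, None, None, None, None, None, None, None, None, None, None]
-0.6 [None, None, None, None, None, None, None, None, None, None, None, None, None, None, None, None, None, None]
-0.55 [None, None, None, None, None, None, None, None, None, None, None, None, None, None, 0, 0, 0, 0]
-0.5 [None, None, None, None, None, None, None, None, None, None, None, None, None, None, 0, 0, 0, 0]
-0.45 [None, None, None, None, None, None, None, None, None, None, None, None, None, None, 0, 0, 0, 0]
-0.4 [None, None, None, None, None, None, None, None, None, None, None, None, None, 0, 0, 0, 0, 0]
-0.35 [None, None, None, None, None, None, None, None, 34, 34, 34, None, None, None, 0, 0, 0, 0]
-0.3 [None, None, None, None, None, None, None, None, 46, 58, 63, None, None, None, 0, 0, 0, 0]
-0.25 [None, None, None, None, None, None, None, 32, 37, 64, 64, None, None, None, 0, 0, 0, 0]
-0.2 [None, None, None, None, None, None, None, None, 34, 64, None, None, None, 0, 0, 0, 0, 0]
-0.15 [None, None, None, 0, 0, 0, 0, 0, 34, 63, None, None, None, None, 0, 0, 0, 0]
-0.1 [-90, -90, -90, 0, 1, 6, 7, 10, 1, 61, -90, None, None, None, 0, 14, 0, 0]
-0.05 [-90, -90, -90, 0, 22, 23, 34, 34, 31, 40, 40, 34, None, None, 14, 24, 14, 0]
0.0 [-90, -90, -90, 0, 0, None, 34, 34, 33, 57, 57, 57, None, None, 0, 0, 0, 0]
```

Emit:
arm_command(
  plan=[
    [[0, 4, 0, 0], [0, 4, 0, 0], [0, 4, 0, 0], [0, 1, 4, 0], [0, 0, 4, 0], [0, 0, 4, 0], [0, 0, 4, 0], [0, 0, 4, 0], [0, 0, 4, 0], [0, 0, 4, 0], [0, 0, 4, 0], [0, 0, 3, 0], [0, 0, 3, 0], [0, 0, 3, 0]],
  ],
)

```text
time_s: 2.7
ee_pos: [0.1739, -0.3942, -0.1787]
orientation: [[0.915, 0.403, -0.01], [0.403, -0.915, 0.03], [0.003, -0.031, -1.0]]
force: [0.0, -0.3, 0.9]
grip_width: 0.088
grasp_force: 0.0
```

```bash
cat > st.py <<'E'
from h import *
s=bot.observe();print(s['time_s'],s['joint_pos'].round(3),s['ee_pos'].round(4),np.array(s['orientation']).round(3).tolist(),s['force'].round(1),s['grip_width'])
E
python3 st.py
```

```text
2.7 [-1.314  0.895  2.081 -0.011  0.196 -0.147] [ 0.1739 -0.3942 -0.1787] [[0.915, 0.403, -0.01], [0.403, -0.915, 0.03], [0.003, -0.031, -1.0]] [ 0.  -0.3  0.9] 0.08804286312213574
```

The tool does tilt at a joint limit, with its z axis now leaning toward +y, which is the direction I need. I'll continue in the same free pocket.

Emit:
arm_command(
  plan=[
    [[0, -1, 2, 0], [0, -1, 2, 0], [0, -1, 2, 0], [0, -1, 2, 0], [0, 0, 0, 0]],
  ],
)

```text
time_s: 3.2
ee_pos: [0.1696, -0.3841, -0.2337]
orientation: [[0.915, 0.401, -0.032], [0.403, -0.911, 0.09], [0.007, -0.095, -0.995]]
force: [-0.1, 0.3, -0.6]
grip_width: 0.0877
grasp_force: 0.0
```

```bash
python3 st.py
```

```text
3.2 [-1.312  1.016  2.026 -0.042  0.196 -0.115] [ 0.1696 -0.3841 -0.2337] [[0.915, 0.401, -0.032], [0.403, -0.911, 0.09], [0.007, -0.095, -0.995]] [-0.1  0.3 -0.6] 0.08769966477200665
```

Emit:
arm_command(
  plan=[
    [[0, -2, 1.5, 0], [0, -2, 1.5, 0], [0, -2, 1.5, 0], [0, -2, 1.5, 0], [0, -2, 1.5, 0], [0, -2, 1.5, 0], [0, -2, 1.5, 0], [0, -2, 1.5, 0]],
  ],
)

```text
time_s: 4.0
ee_pos: [0.1312, -0.2959, -0.279]
orientation: [[0.916, 0.391, -0.094], [0.402, -0.883, 0.243], [0.012, -0.26, -0.966]]
force: [-0.8, 0.6, -0.0]
grip_width: 0.0877
grasp_force: 0.0
```

```bash
python3 st.py
```

```text
4.0 [-1.329  1.154  2.056 -0.169  0.196 -0.003] [ 0.1312 -0.2959 -0.279 ] [[0.916, 0.391, -0.094], [0.402, -0.883, 0.243], [0.012, -0.26, -0.966]] [-0.8  0.6 -0. ] 0.08774520724647404
```

Emit:
arm_command(
  plan=[
    [[0, 0, 3, 0], [0, 0, 3, 0], [0, 0, 3, 0], [0, 0, 3, 0], [0, 0, 3, 0]],
  ],
  jaw=0.2,
)

```text
time_s: 4.5
ee_pos: [0.1286, -0.2879, -0.4136]
orientation: [[0.916, 0.384, -0.12], [0.402, -0.865, 0.301], [0.012, -0.324, -0.946]]
force: [0.0, 0.1, 0.3]
grip_width: 0.0512
grasp_force: 0.0
```

```bash
python3 st.py
```

```text
4.5 [-1.32   1.415  1.863 -0.215  0.196  0.053] [ 0.1286 -0.2879 -0.4136] [[0.916, 0.384, -0.12], [0.402, -0.865, 0.301], [0.012, -0.324, -0.946]] [0.  0.1 0.3] 0.0511838417336221
```

Emit:
arm_command(
  plan=[
    [[-2.8, -1.1, 0.4, 0], [-2.8, -1.1, 0.4, 0], [-2.8, -1.1, 0.4, 0], [-2.8, -1.1, 0.4, 0], [0.6, -1.3, 0.5, 0], [0.6, -1.3, 0.5, 0], [0, 0, 0, 0]],
  ],
)

```text
time_s: 5.2
ee_pos: [0.0079, -0.2768, -0.4111]
orientation: [[0.916, 0.378, -0.137], [0.402, -0.851, 0.339], [0.011, -0.366, -0.931]]
force: [1.0, -0.6, -0.0]
grip_width: 0.0351
grasp_force: 0.0
```

```bash
python3 st.py
```

```text
5.2 [-1.592  1.444  1.911 -0.834  0.196  0.412] [ 0.0079 -0.2768 -0.4111] [[0.916, 0.378, -0.137], [0.402, -0.851, 0.339], [0.011, -0.366, -0.931]] [ 1.  -0.6 -0. ] 0.0350875780482954
```

Emit:
arm_command(
  plan=[
    [[1.4, 0.1, 2.1, 0], [1.4, 0.1, 2.1, 0], [1.4, 0.1, 2.1, 0], [0.9, -1.0, 1, 0], [0, 0, 0, 0]],
  ],
)

```text
time_s: 5.7
ee_pos: [0.0421, -0.2449, -0.4746]
orientation: [[0.914, 0.373, -0.158], [0.405, -0.834, 0.375], [0.008, -0.407, -0.913]]
force: [0.3, 0.2, 1.1]
grip_width: 0.035
grasp_force: 0.0
```

```bash
python3 st.py
```

```text
5.7 [-1.485  1.571  1.82  -0.7    0.196  0.383] [ 0.0421 -0.2449 -0.4746] [[0.914, 0.373, -0.158], [0.405, -0.834, 0.375], [0.008, -0.407, -0.913]] [0.3 0.2 1.1] 0.03499981616279115
```

Tilt is now about 0.42 rad toward +y, which puts the fingertips ahead of the gripper body. I'll back away from the cart and rise.

Emit:
arm_command(
  plan=[
    [[-1.6, 2.3, -3.8, 0], [-1.6, 2.3, -3.8, 0], [-1.6, 2.3, -3.8, 0], [-1.6, 2.3, -3.8, 0], [0, -1.9, -4.2, 0], [0, -1.9, -4.2, 0], [0, -1.9, -4.2, 0], [0, -1.9, -4.2, 0], [0, -1.9, -4.2, 0], [0, -1.9, -4.2, 0], [0, -1.9, -4.2, 0], [0, -1.9, -4.2, 0], [0, -1.9, -4.2, 0], [0, -1.9, -4.2, 0], [0, -1.9, -4.2, 0], [0, -1.9, -4.2, 0], [0, 0, 0, 0]],
  ],
)

```text
time_s: 7.4
ee_pos: [0.0354, -0.403, 0.1837]
orientation: [[0.915, 0.371, -0.159], [0.403, -0.84, 0.364], [0.002, -0.397, -0.918]]
force: [-0.1, -0.3, -0.3]
grip_width: 0.0353
grasp_force: 0.0
```

```bash
python3 st.py
```

```text
7.4 [-1.521  0.363  1.701 -0.142  1.463 -0.323] [ 0.0354 -0.403   0.1837] [[0.915, 0.371, -0.159], [0.403, -0.84, 0.364], [0.002, -0.397, -0.918]] [-0.1 -0.3 -0.3] 0.03531581790740086
```

Emit:
arm_command(
  plan=[
    [[4.6, -0.1, 0.1, 0], [4.6, -0.1, 0.1, 0], [4.6, -0.1, 0.1, 0], [4.6, -0.1, 0.1, 0], [4.6, -0.1, 0.1, 0], [4.6, -0.1, 0.1, 0], [4.6, -0.1, 0.1, 0], [4.6, -0.1, 0.1, 0], [4.6, -0.1, 0.1, 0], [0, 0, 0, -8], [0, 0, 0, -8], [0, 0, 0, -8], [0, 0, 0, -8], [0, 0, 0, -8], [0, 0, 0, -8], [0, 0, 0, -8], [0, 0, 0, -8], [0, 0, 0, 0]],
  ],
)

```text
time_s: 9.2
ee_pos: [0.4085, -0.2225, 0.1761]
orientation: [[0.067, 0.985, -0.16], [0.928, -0.003, 0.373], [0.367, -0.173, -0.914]]
force: [-0.3, -0.6, -0.0]
grip_width: 0.0352
grasp_force: 0.0
```

```bash
python3 st.py; python3 - <<'E'
from h import *
p,P,_=grab('side');cv2.imwrite('pics/side1.png',p[...,::-1])
E
```

```text
9.2 [-0.777  0.431  1.612  0.155  1.49  -0.784] [ 0.4085 -0.2225  0.1761] [[0.067, 0.985, -0.16], [0.928, -0.003, 0.373], [0.367, -0.173, -0.914]] [-0.3 -0.6 -0. ] 0.035191262501481704
```

View pics/side1.png

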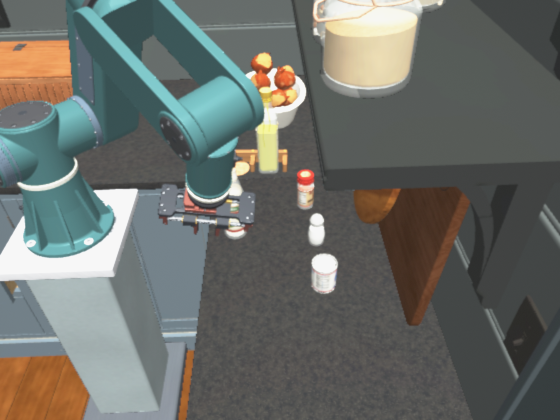

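The picture shows the gripper leaning back at (205,205), in front of the sauce bottle, with nothing in its way. I'll descend behind the bottle.

Emit:
arm_command(
  plan=[
    [[0.24, 1.12, 2.65, 0], [0.24, 1.12, 2.65, 0], [0.24, 1.12, 2.65, 0], [0.24, 1.12, 2.65, 0], [0.24, 1.12, 2.65, 0], [0.24, 1.12, 2.65, 0], [0, 0, 0, 0], [0, 0, 0, 0]],
  ],
)

```text
time_s: 10.05
ee_pos: [0.4513, -0.1506, 0.025]
orientation: [[0.069, 0.985, -0.16], [0.928, -0.004, 0.373], [0.366, -0.174, -0.914]]
force: [0.1, 0.1, 0.4]
grip_width: 0.0351
grasp_force: 0.0
```

```bash
python3 st.py
```

```text
10.05 [-0.636  0.63   1.73   0.226  1.157 -0.728] [ 0.4513 -0.1506  0.025 ] [[0.069, 0.985, -0.16], [0.928, -0.004, 0.373], [0.366, -0.174, -0.914]] [0.1 0.1 0.4] 0.03507999887592879
```

Emit:
arm_command(
  plan=[
    [[0.37, 0, 0.15, 0], [0.37, 0, 0.15, 0], [0.37, 0, 0.15, 0], [0.37, 0, 0.15, 0], [0.37, 0, 0.15, 0], [0.37, 0, 0.15, 0], [0.37, 0, 0.15, 0], [0.37, 0, 0.15, 0], [0.37, 0, 0.15, 0], [0.37, 0, 0.15, 0], [0.37, 0, 0.15, 0], [0.37, 0, 0.15, 0], [0.37, 0, 0.15, 0], [0.37, 0, 0.15, 0], [0.37, 0, 0.15, 0], [0.37, 0, 0.15, 0], [0.37, 0, 0.15, 0], [0.37, 0, 0.15, 0], [0.37, 0, 0.15, 0], [0.37, 0, 0.15, 0]],
  ],
)

```text
time_s: 12.05
ee_pos: [0.4521, -0.0714, 0.0245]
orientation: [[0.066, 0.985, -0.159], [0.929, -0.002, 0.371], [0.365, -0.172, -0.915]]
force: [-1.1, -4.4, 1.9]
grip_width: 0.0349
grasp_force: 2.4
```

```bash
cat > bt.py <<'E'
from h import *
import sys
def circ(q):
    A=np.c_[2*q,np.ones(len(q))];s=np.linalg.lstsq(A,(q**2).sum(1),rcond=None)[0];return s[:2].round(4),np.sqrt(s[2]+s[:2]@s[:2]).round(4)
p,P,_=grab('scene');x,y=float(sys.argv[1]),float(sys.argv[2])
q=P.reshape(-1,3);q=q[np.hypot(q[:,0]-x,q[:,1]-y)<.045]
for lo,hi in [(.02,.05),(.06,.09),(.1,.125),(.222,.24)]:
    m=q[(q[:,2]>lo)&(q[:,2]<hi)]
    if len(m)>10: print(lo,len(m),*circ(m[:,:2]))
cv2.imwrite(sys.argv[3],p[...,::-1])
E
python3 st.py; python3 bt.py .449 -.037 pics/s2.png
```

```text
12.05 [-0.518  0.599  1.811  0.279  1.086 -0.657] [ 0.4521 -0.0714  0.0245] [[0.066, 0.985, -0.159], [0.929, -0.002, 0.371], [0.365, -0.172, -0.915]] [-1.1 -4.4  1.9] 0.03493564718016731
0.02 293 [ 0.4537 -0.0456] 0.0342
0.06 305 [ 0.4538 -0.0454] 0.0343
0.1 264 [ 0.4529 -0.0436] 0.0324
0.222 118 [ 0.4504 -0.0391] 0.0151
```

View pics/s2.png

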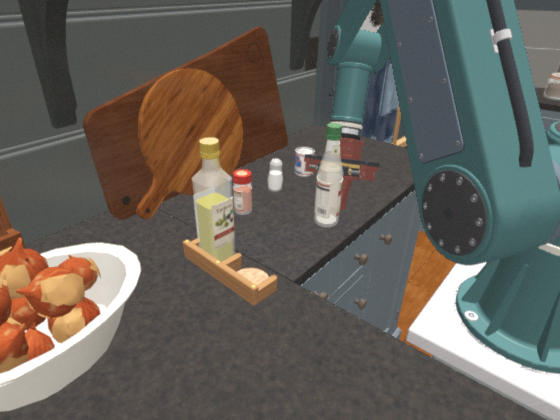

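The bottle is sliding upright at about 4 N. The image shows its cap at (334,132), with the gripper behind it at (345,168). Before the last stretch I'll check the gripper body's width against the oil bottle.

```bash
python3 - <<'E'
from h import *
s=bot.observe();R=np.array(s['orientation']);t=np.array(s['ee_pos'])
for n in ['side','scene']:
    _,P,_=grab(n);L=((P-t)@R).reshape(-1,3)
    for lo in np.arange(-.15,0,.015):
        m=L[(L[:,2]>=lo)&(L[:,2]<lo+.015)&(abs(L[:,0])<.045)&(abs(L[:,1])<.1)]
        if len(m)>4: print(n,round(lo,3),len(m),m.min(0)[:2].round(3),m.max(0)[:2].round(3))
f=np.load('pics/scene.npz');P=f['P'].reshape(-1,3)
o=P[(P[:,2]>.06)&(P[:,2]<.15)&(abs(P[:,0]-.54)<.06)&(abs(P[:,1]-.24)<.06)]
print('oil',np.percentile(o,[1,50,99],axis=0).round(3).tolist())
o=np.ascontiguousarray(o[:,:2],dtype=np.float32);print(cv2.minAreaRect(o))
for nm,z in [('near',(.03,.1))]:
    o=P[(P[:,2]>.03)&(P[:,2]<.1)&(P[:,0]>.5)&(P[:,0]<.8)&(P[:,1]<.2)&(P[:,1]>-.2)]
    print('things min',np.percentile(o,[1,50,99],axis=0).round(3).tolist())
b=P[(P[:,2]>.036)&(P[:,2]<.043)&(P[:,1]>.25)&(P[:,1]<.31)&(P[:,0]>.385)&(P[:,0]<.5)]
bx=b[(b[:,0]>.41)&(b[:,0]<.48)]
for a in (.41,.43,.45,.47):
    m=b[(b[:,0]>a)&(b[:,0]<a+.02)];print(a+.01,np.percentile(m[:,1],[3,97]).round(4))
c=P[(P[:,2]>.026)&(P[:,2]<.034)&(P[:,1]>.215)&(P[:,1]<.265)&(P[:,0]>.38)&(P[:,0]<.51)]
for a in (.215,.225,.235,.245,.255):
    m=c[(c[:,1]>a)&(c[:,1]<a+.01)][:,0];l=m[m<.42];r=m[m>.47]
    print(a,np.percentile(l,[3,97]).round(4) if len(l)>3 else '',np.percentile(r,[3,97]).round(4) if len(r)>3 else '')
E
```

```text
side -0.135 750 [-0.035 -0.089] [0.032 0.088]
side -0.12 324 [-0.035 -0.089] [0.033 0.089]
side -0.105 372 [-0.037 -0.081] [0.024 0.083]
side -0.09 35 [-0.036 -0.081] [-0.028  0.079]
side -0.045 20 [-0.014 -0.026] [0.014 0.027]
side -0.03 43 [-0.013 -0.025] [0.019 0.025]
side -0.015 118 [-0.045 -0.024] [0.022 0.098]
scene -0.15 137 [-0.02  -0.043] [ 0.025 -0.009]
scene -0.135 209 [-0.029 -0.091] [0.035 0.084]
scene -0.12 332 [-0.034 -0.091] [0.035 0.086]
scene -0.105 295 [-0.033 -0.083] [0.036 0.08 ]
scene -0.09 174 [-0.033 -0.083] [0.035 0.078]
scene -0.075 54 [-0.013 -0.035] [ 0.016 -0.02 ]
scene -0.06 50 [-0.01  -0.041] [ 0.044 -0.021]
scene -0.045 51 [-0.012 -0.04 ] [ 0.045 -0.02 ]
scene -0.03 50 [-0.012 -0.038] [ 0.043 -0.023]
scene -0.015 96 [-0.044 -0.037] [0.045 0.1  ]
oil [[0.508, 0.215, 0.061], [0.513, 0.26, 0.107], [0.568, 0.268, 0.149]]
((0.5293954014778137, 0.2514965534210205), (0.07608979940414429, 0.04298459365963936), 38.07911682128906)
things min [[0.617, -0.1, 0.031], [0.79, 0.071, 0.066], [0.8, 0.197, 0.098]]
0.42 [0.277  0.2898]
0.44 [0.2754 0.2883]
0.46 [0.2734 0.2877]
0.48 [0.273  0.2862]
0.215  [0.4844 0.5052]
0.225 [0.3832 0.3965] [0.4823 0.4983]
0.235 [0.3835 0.3962] [0.4832 0.5098]
0.245 [0.3838 0.3959] [0.4844 0.4994]
0.255 [0.3845 0.3979] [0.4839 0.4975]
```

The frame is a fixed ±89 mm, so at the end its right end would graze the oil bottle. I'll back off slightly and yaw the gripper 13° so that side trails, then continue.

Emit:
arm_command(
  plan=[
    [[-0.7, 0, -0.28, 0], [-0.7, 0, -0.28, 0], [0, 0, 0, 6.5], [0, 0, 0, 6.5], [-0.3, -1.04, 0.17, 0], [0.36, -0.08, 0.15, 0], [0.36, -0.08, 0.15, 0], [0.36, -0.08, 0.15, 0], [0.36, -0.08, 0.15, 0], [0.36, -0.08, 0.15, 0], [0.54, -0.15, 0.23, 0], [0.54, -0.15, 0.23, 0], [0.54, -0.15, 0.23, 0], [0.54, -0.15, 0.23, 0], [0.54, -0.15, 0.23, 0], [0.54, -0.15, 0.23, 0], [0.54, -0.15, 0.23, 0], [0.54, -0.15, 0.23, 0], [0.54, -0.15, 0.23, 0], [0.54, -0.15, 0.23, 0]],
  ],
)

```text
time_s: 14.2
ee_pos: [0.4406, -0.0064, 0.0246]
orientation: [[0.285, 0.946, -0.156], [0.905, -0.212, 0.37], [0.317, -0.247, -0.916]]
force: [0.4, -7.7, 3.8]
grip_width: 0.0353
grasp_force: 3.2
```

```bash
python3 st.py; python3 bt.py .449 .025 pics/s3.png
```

```text
14.2 [-0.419  0.57   1.888  0.328  1.018 -0.378] [ 0.4406 -0.0064  0.0246] [[0.285, 0.946, -0.156], [0.905, -0.212, 0.37], [0.317, -0.247, -0.916]] [ 0.4 -7.7  3.8] 0.0353415256100124
0.02 318 [0.4503 0.0183] 0.034
0.06 372 [0.4511 0.0176] 0.0354
0.1 290 [0.4493 0.0217] 0.0317
0.222 130 [0.4471 0.0266] 0.015
```

Emit:
arm_command(
  plan=[
    [[0.54, -0.14, 0.23, 0], [0.54, -0.14, 0.23, 0], [0.54, -0.14, 0.23, 0], [0.54, -0.14, 0.23, 0], [0.54, -0.14, 0.23, 0], [0.54, -0.14, 0.23, 0], [0.54, -0.14, 0.23, 0], [0.54, -0.14, 0.23, 0], [0.54, -0.14, 0.23, 0], [0.54, -0.14, 0.23, 0], [0.54, -0.14, 0.23, 0], [0.54, -0.14, 0.23, 0], [0.54, -0.14, 0.23, 0], [0.54, -0.14, 0.23, 0], [0.54, -0.14, 0.23, 0], [0.54, -0.14, 0.23, 0], [0.54, -0.14, 0.23, 0], [0.54, -0.14, 0.23, 0], [0.54, -0.14, 0.23, 0], [0.54, -0.14, 0.23, 0]],
  ],
)

```text
time_s: 16.25
ee_pos: [0.4367, 0.1149, 0.0237]
orientation: [[0.286, 0.945, -0.158], [0.904, -0.211, 0.371], [0.318, -0.249, -0.915]]
force: [-0.1, -5.6, 1.9]
grip_width: 0.0353
grasp_force: 2.6
```

```bash
python3 st.py; python3 bt.py .446 .145 pics/s4.png
```

```text
16.25 [-0.193  0.553  1.942  0.429  0.934 -0.237] [0.4367 0.1149 0.0237] [[0.286, 0.945, -0.158], [0.904, -0.211, 0.371], [0.318, -0.249, -0.915]] [-0.1 -5.6  1.9] 0.03527604579437944
0.02 376 [0.4478 0.1391] 0.0345
0.06 432 [0.4495 0.1379] 0.0366
0.1 339 [0.4469 0.1427] 0.0318
0.222 157 [0.4458 0.1463] 0.0157
```

View pics/s4.png

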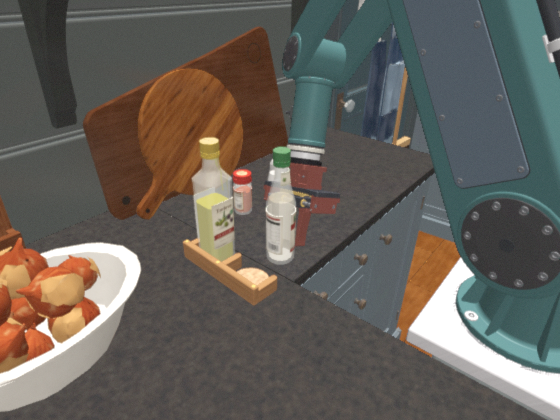

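Emit:
arm_command(
  plan=[
    [[0.54, -0.15, 0.23, 0], [0.54, -0.15, 0.23, 0], [0.54, -0.15, 0.23, 0], [0.54, -0.15, 0.23, 0], [0.54, -0.15, 0.23, 0], [0.54, -0.15, 0.23, 0], [0.54, -0.15, 0.23, 0], [0.54, -0.15, 0.23, 0], [0.54, -0.15, 0.23, 0], [0.54, -0.15, 0.23, 0], [0.54, -0.15, 0.23, 0], [0.54, -0.15, 0.23, 0], [0.45, -0.12, 0.19, 0], [0.36, -0.1, 0.15, 0], [0.27, -0.07, 0.11, 0]],
  ],
)

```text
time_s: 17.8
ee_pos: [0.4334, 0.1997, 0.0236]
orientation: [[0.286, 0.945, -0.158], [0.904, -0.211, 0.372], [0.318, -0.249, -0.915]]
force: [0.1, -6.8, 3.4]
grip_width: 0.0352
grasp_force: 3.1
```

```bash
python3 st.py; python3 bt.py .443 .228 pics/s5.png
```

```text
17.8 [-0.022  0.553  1.943  0.494  0.888 -0.122] [0.4334 0.1997 0.0236] [[0.286, 0.945, -0.158], [0.904, -0.211, 0.372], [0.318, -0.249, -0.915]] [ 0.1 -6.8  3.4] 0.0351851433470355
0.02 463 [0.4479 0.2217] 0.0382
0.06 477 [0.4456 0.2228] 0.0366
0.1 395 [0.4448 0.2247] 0.0351
0.222 180 [0.4404 0.2321] 0.0155
```

View pics/s5.png

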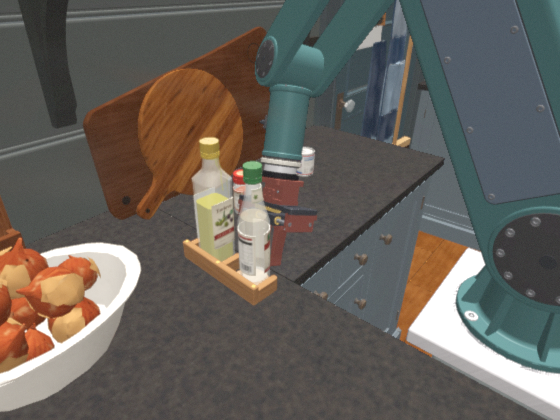

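The bottle is in the bay, upright at (255,240), with about 14 mm still to go. I'll creep the rest of the way.

Emit:
arm_command(
  plan=[
    [[0.18, -0.04, 0.07, 0], [0.18, -0.04, 0.07, 0], [0.18, -0.04, 0.07, 0], [0.18, -0.04, 0.07, 0], [0.18, -0.04, 0.07, 0], [0.09, -0.02, 0.04, 0], [0.09, -0.02, 0.04, 0]],
  ],
)

```text
time_s: 18.55
ee_pos: [0.4333, 0.2114, 0.0236]
orientation: [[0.286, 0.945, -0.158], [0.904, -0.211, 0.372], [0.318, -0.25, -0.915]]
force: [-0.4, -5.5, 3.1]
grip_width: 0.0352
grasp_force: 3.0
```

```bash
python3 st.py; python3 bt.py .441 .240 pics/s6.png
```

```text
18.55 [ 0.002  0.555  1.94   0.502  0.883 -0.104] [0.4333 0.2114 0.0236] [[0.286, 0.945, -0.158], [0.904, -0.211, 0.372], [0.318, -0.25, -0.915]] [-0.4 -5.5  3.1] 0.035165464453627
0.02 467 [0.4472 0.2374] 0.0381
0.06 504 [0.4454 0.2342] 0.037
0.1 411 [0.4451 0.2358] 0.0357
0.222 183 [0.4407 0.2435] 0.0157
```

Still sliding at 5.5 N, so I'll advance 1 mm at a time, watching for the force to rise.

Emit:
arm_command(
  plan=[
    [[0.09, -0.02, 0.04, 0], [0.09, -0.02, 0.04, 0], [0, 0, 0, 0]],
  ],
)

```text
time_s: 18.9
ee_pos: [0.4333, 0.2134, 0.0236]
orientation: [[0.286, 0.945, -0.158], [0.904, -0.211, 0.372], [0.318, -0.25, -0.915]]
force: [-0.4, -6.2, 2.5]
grip_width: 0.0353
grasp_force: 2.9
```

Emit:
arm_command(
  plan=[
    [[0.09, -0.02, 0.04, 0], [0, 0, 0, 0]],
  ],
)

```text
time_s: 19.1
ee_pos: [0.4333, 0.2144, 0.0236]
orientation: [[0.286, 0.945, -0.158], [0.904, -0.211, 0.372], [0.318, -0.25, -0.915]]
force: [0.2, -5.7, 3.8]
grip_width: 0.035
grasp_force: 3.0
```

Emit:
arm_command(
  plan=[
    [[0.09, -0.02, 0.04, 0], [0, 0, 0, 0]],
  ],
)

```text
time_s: 19.3
ee_pos: [0.4333, 0.2151, 0.0235]
orientation: [[0.286, 0.945, -0.158], [0.904, -0.211, 0.371], [0.317, -0.249, -0.915]]
force: [-0.2, -8.2, 3.3]
grip_width: 0.0351
grasp_force: 3.9
```

Emit:
arm_command(
  plan=[
    [[0.09, -0.02, 0.04, 0], [0, 0, 0, 0]],
  ],
)

```text
time_s: 19.5
ee_pos: [0.4333, 0.2155, 0.0235]
orientation: [[0.285, 0.945, -0.158], [0.905, -0.211, 0.37], [0.317, -0.249, -0.915]]
force: [-0.8, -11.4, 6.6]
grip_width: 0.0353
grasp_force: 6.3
```

The force has risen to 11 N and the tool has stopped advancing, so the bottle is against the back board. Backing off.

Emit:
arm_command(
  plan=[
    [[-0.18, 0.04, -0.07, 0], [-0.36, 0.08, -0.15, 0], [-0.54, 0.13, -0.22, 0], [-1.8, 0.4, -0.74, 0], [-2.7, 0.6, -1.1, 0], [-2.7, 0.6, -1.1, 0], [-2.7, 0.6, -1.1, 0], [-2.7, 0.6, -1.1, 0], [-2.7, 0.6, -1.1, 0], [0, 0, 0, 0]],
  ],
)

```text
time_s: 20.5
ee_pos: [0.4327, 0.0332, 0.0232]
orientation: [[0.289, 0.945, -0.156], [0.903, -0.215, 0.372], [0.318, -0.248, -0.915]]
force: [-0.1, 0.1, -0.4]
grip_width: 0.0351
grasp_force: 0.0
```

```bash
python3 st.py; python3 bt.py .441 .245 pics/s7.png
```

```text
20.5 [-0.354  0.559  1.928  0.363  0.978 -0.341] [0.4327 0.0332 0.0232] [[0.289, 0.945, -0.156], [0.903, -0.215, 0.372], [0.318, -0.248, -0.915]] [-0.1  0.1 -0.4] 0.035105561404924684
0.02 501 [0.4462 0.2506] 0.0337
0.06 421 [0.441  0.2441] 0.0297
0.1 383 [0.4409 0.2443] 0.0295
0.222 182 [0.4398 0.2451] 0.0153
```

View pics/s7.png

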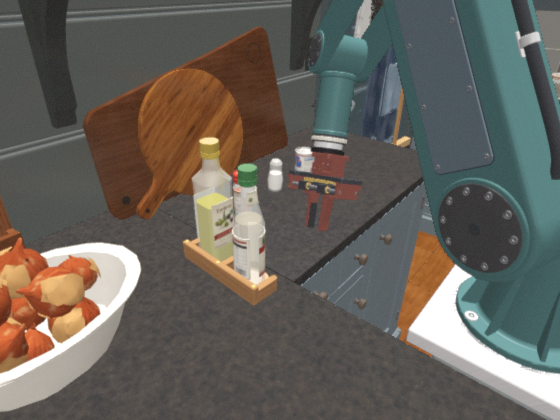

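The bottle stands upright at (0.441, 0.244) in the free bay, image position (248,235). It is against the back board, the oil bottle and the other items are undisturbed, and the gripper is clear at (325,190).

```bash
python3 -c "
from bench import job
print(job.finish_job())"
```

```text
the job is handed in; nothing more can be done
None
```

The sauce bottle stands upright against the back board in the free bay and the gripper is clear of it; the job is handed in, but no verdict came back.

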